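Fill the tenon magazine

ROBOT

A 6-joint arm with a two-finger parallel gripper is mounted at the origin on the work surface. World frame = base frame: x ahead of the robot, y to its left, z up, the work surface at z = 0. Lengths are in m, angles in rad, forces in N, time in s.
With the tool pointing down it reaches from about 0.4 to 0.825 m from the base axis. Payload 7 kg.
Tool frame: the origin (TCP) lies on the centre line of the jaws, within the pads' length; the fingertips stand 25 mm ahead of it and the grasp point (between the pads) lies 6 mm ahead of it (env.tips_ahead is the distance from the TCP to the fingertips, in m); z points along the fingers, y is the line along which they close (so a half turn about z gives the same grasp; the last joint's range is limited). The gripper opens to 88 mm and grips with 3 to 60 N. Pads are 19 mm wide; open, the fingers measure 130 mm over their backs; the gripper's body (78 mm by 193 mm) begins 47 mm behind the grasp point.
Start: joints at [-1.031, 0.359, 0.012, 0, -1.224, -0.288], TCP at [0.168, -0.654, 0.252] pointing down, gripper open.
Joint ranges: [-3.07, 3.07], [-1.43, 2.12], [-1.02, 1.25], [-3.03, 1.67], [-3.05, -0], [-3.03, 3.03]. Speed limits (rad/s): [2.39, 2.39, 3.01, 3.14, 3.14, 3.14].

INTERFACE

Orientations are given as a unit quaternion [w, x, y, z].
In Python, from station import env, imaging, spotter gives the robot as it stands.
- The arm moves only by the tool send_rows, never from a script. Its argument "steps" is one flat list of numbers, 5 for each row, row after row: the gripper's target within -1 to 1 (shut at 1, half-way at 0, fully open at -1), then the shift along the world's x, y, z in mm, then the turn about the world's z in rad. In form: [hand, tx, ty, tz, roll, hand, tx, ty, tz, roll, ...]. A call has 1 to 10 rows; each row is the pose to reach, as a shift and turn from the pose commanded when the call began; what a row does not reach only later rows make up. A row lasts 1/8 s, in which the tool goes at most 62.5 mm and 10.7 degrees, less where a joint would pass 70% of its speed; a pose out of reach is approached as far as the arm can. A call with a gripper value outside its range is refused whole. The fingers move at their own pace and stop on an object; the grip force is fixed at half the most. Time passes only in rows, so rows that repeat a pose let the fingers close. It gives the time, the measured TCP pose, the force, the opening and the grip force at its end, in the units of the state.
- env.read_state(): the state, without advancing time (a new reading comes with each control period).
- imaging.camera(name): name is "scene" or "top" or "wrist"; returns (picture, depth): 420x560x3 uint8, blue, green, red; 420x560 float32, m along the optical axis (not along the pixel's ray), 0 where there is no reading.
- imaging.get_calibration(name): a dict with "mtx" (3x3 intrinsics, pixels), "world_to_cam" (4x4, takes a point from world to camera coordinates); the wrist camera has in their place "T_tool_cam" (4x4, takes a point from camera to tool coordinates, whose origin is the TCP and whose axes are the flange's). Camera axes: x right, y up, looking along -z (the intrinsics and any distortion apply to the point x, -y, -z); pixel columns grow to the right and rows downward; lengths in m; the calibration is good to about 2 mm. A picture is of the moment at which its call begins: read the wrist's pose just before it. get_calibration takes no time and is no camera call.
- env.sign_off(): hands the job in; it is judged then, once.
Trained networks look in the newest picture that a camera, given by its name, has taken for a name from the list of things; names that differ only in an ending like _2 or _b are one class to them, and where a whole thing is asked for, a point or a joint stands for the part that bears it (a point fixed in the world has none). Each returns a list of dicts, best first, with "score" (0 to 1); they miss things now and then, are a little off and sometimes report something else, mostly with a low value. They report only what shows in the picture. A call takes as long as a camera call. They do not tell look-alikes from the thing itself.
- spotter.look_for(camera, name): "centre" ([x, y, z] in m, in world coordinates, good to about 4 mm: the middle of the surface that is visible of it).
- spotter.regions_of(camera, name): "mask" (420x560 bool, what is visible of it).
- spotter.spot_point(camera, name): "centre" ([x, y, z] in m, in world coordinates, good to about 4 mm: a listed point, or the origin of a listed thing).
The state is a dict: "time": time; "q": joint angles; "joint_velocities": joint speeds; "joint_efforts": joint torques, N m; "tool_pos": TCP position; "eef_rot": TCP orientation; "ft_force": force on the tool from outside, world axes, zero at the start; "ft_torque": the same for the moment, N m; "finger_gap": finger opening in m; "finger_force": force on a finger pad.
Only numpy, scipy, OpenCV 4.12 (cv2) and the standard library are available. Lean on these libraries where they do the work, as an engineer would, in place of code of your own. Each camera call takes 0.05 s, during which the arm holds its last target. There are 200 camera calls.

TASK

Fill the spring-loaded tenon magazine: take the two long loose tenons from the board and load them one after the other on top of the one already inside, each pressed down and slid in flat under the retaining lips until its end is fully home against the stop wall. Work by feel and never force the magazine: no more than a gentle finger push (18 N), neither sideways nor down. Leave the short tenons and the tools where they lie, and let go at the end.

Things in the scene. Friction and masses are not known exactly. Their poses are not given: they have to be found in the camera images.
- magazine: Spring-loaded tenon magazine bolted to the bench: upright grey sheet-steel case, 37 mm wide, on a dark foot plate 150 x 92 x 8 mm. Origin: underside of the foot, below the middle of a home tenon; z up; x is the loading direction, from the low open end to the closed end with the tall stop wall. The inside is 30.2 mm wide; one tenon is aboard at the start and there is room for three.
- magazine_home (a point): Centre of a tenon that is home at the top of the stack: above the magazine's origin, 63 mm over the bench, same axes as the magazine. To load, hold a tenon along x over the open half, on top of the last one, press it down until its top is just lower than the lips, slide it along +x under them until its end meets the stop wall, let go.
- magazine_lips (a point): Entry of the two retaining lips, on the mid-plane at x=+8.5 mm, at the height of their undersides (70 mm): 3 mm steel strips along both sides to the stop wall, reaching 6.3 mm inwards, 17.6 mm slot between. Ahead of them 6 mm tongues are flared up by 2 mm; the tall side walls under them start square here, with no lead-in: a tenon more than 1 mm off centre catches on them.
- magazine_stop (a point): Top middle of the stop wall's inner face, x=+37.5 mm, 76 mm over the bench: the rigid end stop that a home tenon's end touches.
- magazine_mouth (a point): Top middle of the low front wall's inner face, x=-39 mm, 50 mm over the bench (wall 3 mm thick). From here to x=+8.5 mm the side walls are only 38 mm high, so that fingers can hold a tenon there by its long sides while it is pressed down and slid home.
- magazine_spring (a point): Lowest place of the follower's top face, 23 mm over the bench. The flat follower under the stack is pushed up by a spring: about 4.2 N with one tenon aboard, 1 N more per further tenon (0.07 N per mm). Sliding a tenon on the stack takes 2 to 5 N. With three tenons the stack goes only 5 mm below the lips before the follower strikes bottom hard.
- tenon_in: The tenon already in the magazine, same as tenon_a and tenon_b: beech slip 75 x 28 x 14 mm, origin at the centre of its underside, x along its length, z up through its thickness.
- tenon_a: Long beech floating tenon 75 x 28 x 14 mm, 22 g, to be loaded; lies flat on the plywood board. Origin at the centre of its underside, x along its length (both ends alike), z up.
- tenon_b: The second long tenon to be loaded, same as tenon_a.
- board: Plywood off-cut 235 x 215 x 9 mm, fixed, on which the four loose tenons lie; origin under its centre.
- short_a: Short beech tenon 50 x 24 x 10 mm, of the wrong size, on the board among the long ones: a bystander. Origin at the centre of its underside.
- short_b: Another short tenon like short_a: a bystander.
- gouge_a: Carving gouge lying on the bench beyond the magazine, 240 mm long: a bystander; origin at its ferrule.
- gouge_b: Another carving gouge, 220 mm long, on the left: a bystander.
- mallet: Mallet with black rubber head 62 mm thick and wooden handle, on the right: a bystander.
- glue: White glue bottle 60 mm across, 130 mm tall, left: a bystander.
There are look-alikes about, which are no part of the job. What is shaped like the magazine but orange, pink or yellow is not meant.

How it is judged:
By the outcome, as a careful person would: the job done as asked, in the order asked, and still so for the second after the job is handed in, with the robot touching nothing.
It also fails if it takes over 72 s, if anything falls off the work surface, if the arm or the gripper's body presses on something with over 40 N, if the wrist force passes 120 N, or if a joint passes its speed limit or range.

## Working session

There is one attempt and no reset: what is moved stays moved. The work goes in short steps, Python scripts to look and compute and a tool call to move; the robot and the scene stay as the last step left them, time stands still between calls to the robot, and variables do not carry over. Pictures are saved under pics/ and viewed, at most 10 in all, crops included, and the job is handed in when it is done.

Besides the shell and the picture viewer there is one more tool, called by a JSON object that holds its "method" and its "body", one argument or row to a line. send_rows: Moves the arm, as the interface text tells. Its arguments: {"type":"object","properties":{"steps":{"type":"array"}},"required":["steps"]}

```bash
mkdir -p pics; ls
cat > h.py <<'E'
import numpy as np, cv2
from station import env, imaging, spotter
from scipy.spatial.transform import Rotation as R
def w2c(name, st=None):
    c=imaging.get_calibration(name)
    if 'world_to_cam' in c: return np.array(c['mtx']),np.array(c['world_to_cam'])
    T=np.eye(4); q=st['eef_rot']; T[:3,:3]=R.from_quat([q[1],q[2],q[3],q[0]]).as_matrix(); T[:3,3]=st['tool_pos']
    return np.array(c['mtx']),np.linalg.inv(T@np.array(c['T_tool_cam']))
def proj(K,W,p):
    p=np.atleast_2d(p); c=p@W[:3,:3].T+W[:3,3]; c=c*[1,-1,-1]; u=c@K.T; return u[:,:2]/u[:,2:]
def back(K,W,uv,d=None,z=None):
    uv=np.atleast_2d(uv).astype(float); r=np.c_[uv,np.ones(len(uv))]@np.linalg.inv(K).T; r=r*[1,-1,-1]
    Ri=W[:3,:3].T; o=-Ri@W[:3,3]; v=r@Ri.T
    if d is None: d=(z-o[2])/v[:,2]
    return o+v*np.asarray(d).reshape(-1,1)
E
python3 - <<'E'
from h import *
st=env.read_state(); print({k:np.round(v,3) for k,v in st.items()}, env.tips_ahead)
ims=[]
for n in ['scene','top']:
    im,d=imaging.camera(n); ims.append(im); K,W=w2c(n); print(n,imaging.get_calibration(n).keys(),K.round(1).tolist(),(-W[:3,:3].T@W[:3,3]).round(3))
    np.save(f'{n}_d.npy',d); cv2.imwrite(f'{n}.png',im); cv2.imwrite(f'pics/{n}1.png',im)
    for t in ['magazine','tenon_a','short_a','board']:
        for r in spotter.look_for(n,t): print(n,t,round(r['score'],2),np.round(r['centre'],3),proj(K,W,r['centre']).round(0)[0])
    for t in ['magazine_home','magazine_lips','magazine_stop','magazine_mouth']:
        for r in spotter.spot_point(n,t): print(n,t,round(r['score'],2),np.round(r['centre'],3),proj(K,W,r['centre']).round(0)[0])
E
```

```text
pics
{'time': np.float64(0.0), 'q': array([-1.031,  0.359,  0.011, -0.   , -1.224, -0.288]), 'joint_velocities': array([ 0.001, -0.   , -0.001, -0.001, -0.001, -0.001]), 'joint_efforts': array([ 1.0000e-03, -5.8271e+01,  2.9305e+01,  6.9970e+00,  7.0000e-03,
       -0.0000e+00]), 'tool_pos': array([ 0.168, -0.653,  0.251]), 'eef_rot': array([-0.   , -0.126,  0.992,  0.001]), 'ft_force': array([ 0.886, -0.504,  0.097]), 'ft_torque': array([0.03 , 0.064, 0.034]), 'finger_force': np.float64(0.0), 'finger_gap': np.float64(0.088)} 0.025
scene dict_keys(['mtx', 'world_to_cam']) [[454.0, 0.0, 280.3], [0.0, 454.0, 202.1], [0.0, 0.0, 1.0]] [ 1.261 -0.45   1.249]
scene magazine 0.93 [0.346 0.118 0.004] [258. 187.]
scene magazine 0.87 [0.554 0.124 0.008] [294. 223.]
scene magazine 0.87 [0.33 0.59 0.01] [353. 132.]
scene magazine 0.63 [0.291 0.332 0.006] [296. 154.]
scene tenon_a 0.72 [ 0.562 -0.231  0.022] [203. 277.]
scene tenon_a 0.59 [ 0.576 -0.134  0.022] [232. 264.]
scene tenon_a 0.49 [ 0.712 -0.111  0.019] [263. 293.]
scene short_a 0.58 [ 0.455 -0.227  0.019] [187. 253.]
scene short_a 0.4
[... 2090 characters left out ...]
 [0.327 0.129 0.067] [260. 266.]
top magazine_lips 0.6 [0.323 0.6   0.069] [ 80. 264.]
top magazine_lips 0.3 [ 0.463 -0.122  0.008] [351. 218.]
top magazine_stop 0.75 [0.3   0.35  0.081] [175. 275.]
top magazine_stop 0.71 [0.558 0.146 0.072] [256. 179.]
top magazine_stop 0.66 [0.358 0.145 0.077] [254. 254.]
top magazine_stop 0.64 [0.526 0.137 0.023] [259. 193.]
top magazine_stop 0.62 [0.347 0.612 0.08 ] [ 74. 255.]
top magazine_mouth 0.98 [0.221 0.345 0.05 ] [178. 304.]
top magazine_mouth 0.73 [0.287 0.113 0.048] [266. 281.]
top magazine_mouth 0.71 [0.492 0.129 0.051] [262. 204.]
top magazine_mouth 0.6 [0.273 0.587 0.053] [ 87. 283.]
top magazine_mouth 0.44 [ 0.516 -0.418 -0.002] [453. 201.]
```

View pics/scene1.png

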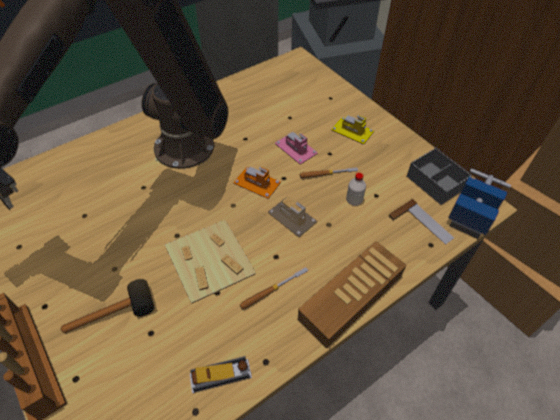

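View pics/top1.png

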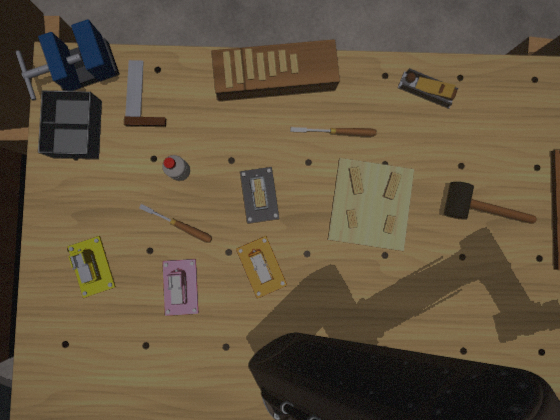

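The grey magazine is at top pixel (260,193). The look-alikes are orange (262,268), pink (180,287) and yellow (91,266), so only the grey one fits. The long tenons are at top pixels (356,180) and (393,185), and the short ones at (352,217) and (390,224). I'll confirm this in an enlarged crop.

Run:
```python
from h import *
print(np.array(imaging.get_calibration('wrist')['T_tool_cam']).round(3).tolist(), imaging.get_calibration('wrist')['mtx'])
im=cv2.imread('top.png'); cv2.imwrite('pics/crop1.png',cv2.resize(im[150:260,235:435],None,fx=4,fy=4,interpolation=cv2.INTER_CUBIC))
K,W=w2c('top'); imaging.camera('top')
for t,z in [('tenon_a',.023),('short_a',.019)]:
    for r in spotter.regions_of('top',t):
        v,u=np.nonzero(r['mask']); P=back(K,W,np.c_[u,v],z=z)[:,:2]
        print(t,r['score'],cv2.minAreaRect((P*1000).astype(np.float32)))
```

```text
[[-0.002, 0.955, 0.295, 0.08], [1.0, 0.001, 0.001, 0.001], [0.001, 0.295, -0.955, -0.134], [0.0, 0.0, 0.0, 1.0]] [[300.26111118   0.         277.47747569]
 [  0.         300.26111118 210.41326618]
 [  0.           0.           1.        ]]
tenon_a 0.66 ((554.5814819335938, -234.2854766845703), (27.362823486328125, 73.64215087890625), 71.79804229736328)
tenon_a 0.54 ((566.7628784179688, -132.1884002685547), (77.98079681396484, 32.900054931640625), 9.790812492370605)
short_a 0.63 ((445.9302978515625, -226.30816650390625), (27.04444122314453, 51.898902893066406), 75.97589874267578)
short_a 0.53 ((461.2430419921875, -122.18289184570312), (45.87045669555664, 23.63832664489746), 7.633177280426025)
```

View pics/crop1.png

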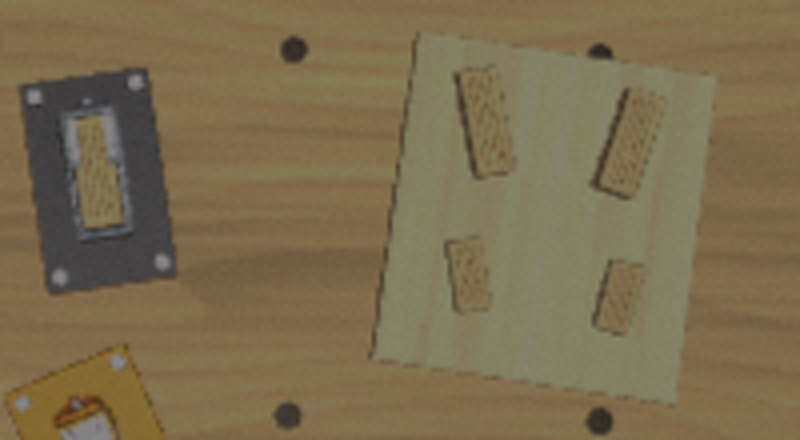

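The crop shows the grey magazine at crop (98,170), with one tenon visible through its slot. The long tenons are at (485,122) and (628,142), clearly longer than the short ones at (468,275) and (618,297). Next I'll move the wrist over the long tenons.

{"method": "send_rows", "body": {
  "steps": [-1,385,505,-70,-0.1,-1,385,505,-70,-0.1,-1,385,505,-70,-0.1,-1,385,505,-70,-0.1,-1,385,505,-70,-0.1,-1,385,505,-70,-0.1,-1,385,505,-70,-0.1,-1,385,505,-70,-0.1,-1,385,505,-70,-0.1,-1,385,505,-70,-0.1]
}}

```text
time: 2.3
tool_pos: [0.546, -0.1578, 0.1833]
eef_rot: [0.0, -0.076, 0.997, -0.0]
ft_force: [-0.1, -0.9, 0.2]
finger_gap: 0.0874
finger_force: 0.0
```

{"method": "send_rows", "body": {
  "steps": [-1,0,0,0,0,-1,0,0,0,0,-1,0,0,0,0,-1,0,0,0,0]
}}

```text
time: 2.8
tool_pos: [0.5443, -0.1606, 0.1834]
eef_rot: [0.0, -0.075, 0.997, -0.0]
ft_force: [0.1, -0.3, 0.1]
finger_gap: 0.0877
finger_force: 0.0
```

```bash
cat >> h.py <<'E'
def yaw(st):
    q=st['eef_rot']; m=R.from_quat([q[1],q[2],q[3],q[0]]).as_matrix(); return np.arctan2(-m[1,0],-m[0,0])
def shot(fn):
    st=env.read_state(); im,d=imaging.camera('wrist'); cv2.imwrite(fn,im); np.save('wd.npy',d)
    K,W=w2c('wrist',st); print('t',st['time'].round(2),'tcp',np.round(st['tool_pos'],4),'yaw',yaw(st).round(4)); return st,im,d,K,W
E
python3 - <<'E'
from h import *
st,im,d,K,W=shot('pics/w1.png')
for t in ['tenon_a','short_a']:
    for r in spotter.regions_of('wrist',t):
        v,u=np.nonzero(r['mask']); P=back(K,W,np.c_[u,v],d=d[v,u]); z=np.median(P[:,2]); P=P[d[v,u]>0]
        P2=back(K,W,np.c_[u,v],z=z)[:,:2]
        print(t,round(r['score'],2),'px',u.mean().round(),v.mean().round(),'z',z.round(4),cv2.minAreaRect((P2*1000).astype(np.float32)))
E
```

```text
Traceback (most recent call last):
  File "h.py", line 20, in shot
    K,W=w2c('wrist',st); print('t',st['time'].round(2),'tcp',np.round(st['tool_pos'],4),'yaw',yaw(st).round(4)); return st,im,d,K,W
                                   ^^^^^^^^^^^^^^^^
AttributeError: 'float' object has no attribute 'round'
```

View pics/w1.png

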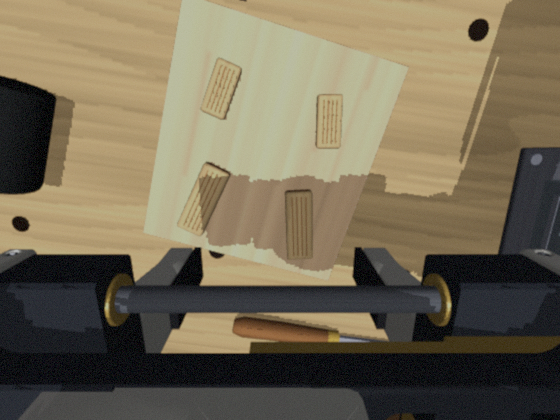

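The wrist picture shows the long tenons at (299,225) and (204,199), the short ones at (329,121) and (221,88), and the fingers in the lower half.

```bash
sed -i "s/st\['time'\].round(2)/st['time']/;s/yaw(st).round(4)/round(float(yaw(st)),4)/" h.py
python3 - <<'E'
from h import *
st,im,d,K,W=shot('pics/w1b.png')
for t in ['tenon_a']:
    for r in spotter.regions_of('wrist',t):
        v,u=np.nonzero(r['mask']); P=back(K,W,np.c_[u,v],d=d[v,u]); P=P[d[v,u]>0]; z=np.median(P[:,2])
        P2=back(K,W,np.c_[u,v],z=z)[:,:2]
        print(t,round(r['score'],2),'px',u.mean().round(),v.mean().round(),'z',z.round(4),cv2.minAreaRect((P2*1000).astype(np.float32)))
E
```

```text
t 2.85 tcp [ 0.5444 -0.1605  0.1834] yaw 0.1504
tenon_a 0.77 px 299.0 223.0 z 0.0239 ((566.7691040039062, -133.95689392089844), (76.37702941894531, 27.65494728088379), 10.470401763916016)
tenon_a 0.6 px 203.0 198.0 z 0.024 ((554.5349731445312, -234.62448120117188), (28.4122371673584, 76.97763061523438), 71.19292449951172)
```

{"method": "send_rows", "body": {
  "steps": [0,12.5,25.3,-50,0.027,0,12.5,25.3,-100,0.027,0,12.5,25.3,-125,0.027,0,12.5,25.3,-146,0.027,0,12.5,25.3,-146,0.027,1,12.5,25.3,-146,0.027,1,12.5,25.3,-146,0.027,1,12.5,25.3,-146,0.027,1,12.5,25.3,-146,0.027]
}}

```text
time: 4.08
tool_pos: [0.5575, -0.1344, 0.0376]
eef_rot: [0.0, -0.089, 0.996, -0.0]
ft_force: [-1.0, 0.0, 3.4]
finger_gap: 0.0278
finger_force: 30.0
```

{"method": "send_rows", "body": {
  "steps": [1,0,0,40,0,1,0,40,100,-0.04,1,-6,100,140,-0.04,1,-12,155,143,-0.04,1,-12,210,143,-0.04,1,-12,250,143,-0.04,1,-12,272,143,-0.04,1,-12,272,143,-0.04,1,-12,272,143,-0.04,1,-12,272,143,-0.04]
}}

```text
time: 5.32
tool_pos: [0.5453, 0.1365, 0.18]
eef_rot: [-0.0, -0.069, 0.998, -0.0]
ft_force: [0.2, -0.0, 0.1]
finger_gap: 0.028
finger_force: 30.0
```

Run:
```python
from h import *
st,im,d,K,W=shot('pics/w2.png'); print(st['ft_force'],st['finger_gap'])
for t in ['magazine_home','magazine_lips','magazine_stop','magazine_mouth']:
    for r in spotter.spot_point('wrist',t)[:2]: print(t,round(r['score'],2),np.round(r['centre'],4),proj(K,W,r['centre']).round(0)[0])
for t in ['magazine','tenon_in']:
    for r in spotter.regions_of('wrist',t)[:3]:
        v,u=np.nonzero(r['mask']); P=back(K,W,np.c_[u,v],d=d[v,u]); P=P[d[v,u]>0]; print(t,r['score'],u.mean(),v.mean(),np.percentile(P[:,2],[5,50,95]).round(4))
        if t=='tenon_in': print(cv2.minAreaRect((P[:,:2]*1000).astype(np.float32)))
cv2.imwrite('pics/w2c.png',cv2.resize(im,None,fx=1.4,fy=1.4,interpolation=cv2.INTER_CUBIC))
```

```text
t 5.325 tcp [0.5453 0.1365 0.18  ] yaw 0.1374
[ 0.19329367 -0.02788631  0.10879298] 0.02795244398264289
magazine_home 0.9 [0.5233 0.138  0.0623] [282. 190.]
magazine_lips 0.82 [0.5342 0.136  0.0697] [278. 204.]
magazine_lips 0.36 [0.4813 0.1281 0.0499] [277. 137.]
magazine_mouth 0.68 [0.4861 0.1294 0.0478] [278. 143.]
magazine 0.8 281.37293512744776 159.30226452248112 [0.0078 0.0092 0.0734]
magazine 0.66 534.4156378600823 1.7366255144032923 [0.0016 0.0063 0.009 ]
magazine 0.58 312.90227048371173 19.394866732477787 [0.0072 0.009  0.0128]
tenon_in 0.59 281.8614431164232 177.61044710048694 [0.0695 0.071  0.0721]
((515.8035278320312, 137.23414611816406), (63.24407196044922, 30.62472152709961), 6.41868257522583)
tenon_in 0.24 480.48011263639563 262.3400211193242 [0.0103 0.0453 0.079 ]
((578.3720703125, 349.2557678222656), (26.845521926879883, 57.531192779541016), 62.77005386352539)
```

View pics/w2c.png

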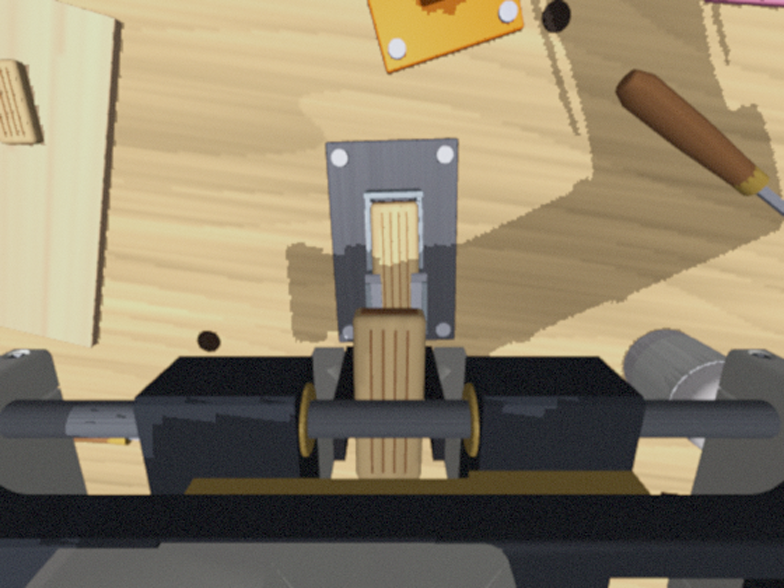

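The picture shows the tenon held between the jaws at (390,390). The magazine is ahead of it: front wall at row 195, lips from row 275, case centre at about column 395. Now I'll measure lateral and yaw offsets from the edges.

```bash
cat > ed.py <<'E'
from h import *
def line(name,im,K,W,st,mask,rows,c0,c1,z):
    """row-wise left/right limits of the run of mask, back-projected; offset in tool-aligned axes (along x', across y') from TCP"""
    y=yaw(st); ax=np.array([np.cos(y),np.sin(y)]); ay=np.array([-ax[1],ax[0]]); L=[];Rr=[]
    for r in range(*rows):
        u=np.nonzero(mask[r,c0:c1])[0]
        if len(u)<5: continue
        L.append((c0+u[0]-.5,r)); Rr.append((c0+u[-1]+.5,r))
    out=[]
    for S in (L,Rr):
        P=(back(K,W,S,z=z)[:,:2]-st['tool_pos'][:2])*1000; a=P@ax; b=P@ay
        k=np.polyfit(a,b,1)
        for _ in range(3):
            e=np.abs(np.polyval(k,a)-b); g=e<=max(np.percentile(e,75),.2); k=np.polyfit(a[g],b[g],1)
        out.append((k,a))
    (k1,a1),(k2,a2)=out; m=(a1.mean()+a2.mean())/2
    print(name,'along %.1f..%.1f'%(a1.min(),a1.max()),'edges %.2f %.2f'%(np.polyval(k1,m),np.polyval(k2,m)),'width %.2f centre %.2f at %.1f'%(abs(np.polyval(k1,m)-np.polyval(k2,m)),(np.polyval(k1,m)+np.polyval(k2,m))/2,m),'yaw rel %.4f %.4f'%(k1[0],k2[0]))
E
python3 - <<'E'
from ed import *
st=env.read_state(); K,W=w2c('wrist',st); im=cv2.imread('pics/w2.png'); hsv=cv2.cvtColor(im,cv2.COLOR_BGR2HSV)
for r in (170,190,207,235): print(r,[tuple(hsv[r,c]) [1:] if 0 else (int(hsv[r,c,0]),int(hsv[r,c,1]),int(hsv[r,c,2])) for c in range(256,310,3)])
wood=(hsv[...,1]>75)&(hsv[...,0]<25)&(hsv[...,0]>5)
line('tin',im,K,W,st,wood,(150,190),258,308,.07)
line('slot',im,K,W,st,wood,(203,218),262,302,.073)
line('held',im,K,W,st,wood,(226,250),245,312,.1654)
dark=(hsv[...,1]>75)&(hsv[...,0]<25)
line('plate',im,K,W,st,~dark,(108,165),225,340,.008)
E
```

```text
170 [(122, 25, 130), (120, 20, 127), (107, 23, 204), (15, 43, 167), (21, 78, 219), (25, 65, 221), (22, 77, 213), (24, 70, 220), (24, 68, 215), (27, 63, 216), (23, 68, 218), (22, 74, 216), (24, 68, 218), (21, 73, 221), (19, 86, 170), (110, 26, 178), (112, 23, 123), (114, 21, 123)]
190 [(105, 26, 78), (110, 19, 80), (105, 29, 123), (110, 19, 124), (19, 91, 159), (19, 89, 169), (16, 112, 148), (20, 87, 179), (16, 108, 161), (18, 88, 171), (18, 94, 163), (19, 100, 161), (19, 98, 161), (18, 89, 163), (19, 73, 136), (110, 28, 136), (114, 31, 83), (111, 25, 72)]
207 [(120, 23, 76), (111, 34, 75), (105, 27, 131), (116, 26, 154), (113, 21, 157), (124, 13, 156), (17, 121, 148), (19, 90, 168), (16, 116, 143), (19, 89, 172), (17, 110, 151), (20, 89, 163), (18, 88, 157), (118, 21, 161), (114, 23, 157), (109, 26, 139), (106, 34, 127), (111, 25, 72)]
235 [(17, 92, 155), (20, 91, 157), (20, 88, 159), (18, 101, 149), (19, 96, 164), (18, 89, 164), (18, 98, 153), (19, 91, 171), (19, 89, 172), (19, 95, 161), (19, 84, 166), (18, 90, 162), (19, 93, 165), (20, 89, 166), (19, 90, 161), (20, 93, 146), (0, 8, 100), (116, 25, 70)]
tin along -55.8..-23.8 edges -8.92 17.68 width 26.60 centre 4.38 at -39.9 yaw rel 0.0123 0.0484
slot along -12.5..-0.2 edges -3.18 13.63 width 16.81 centre 5.23 at -6.3 yaw rel -0.0065 0.0132
held along -26.0..-12.7 edges -12.47 15.41 width 27.88 centre 1.47 at -19.4 yaw rel -0.0495 0.2481
plate along -89.5..-35.5 edges -42.19 49.65 width 91.84 centre 3.73 at -62.9 yaw rel 0.0178 0.0466
```

{"method": "send_rows", "body": {
  "steps": [1,9,5,-30,0.028,1,9,5,-62,0.028,1,9,5,-62,0.028,1,9,5,-62,0.028,1,9,5,-62,0.028]
}}

```text
time: 6.3
tool_pos: [0.5551, 0.1431, 0.1196]
eef_rot: [0.001, -0.083, 0.997, 0.0]
ft_force: [-0.2, -0.3, -1.0]
finger_gap: 0.0277
finger_force: 30.0
```

```bash
cat > m2.py <<'E'
from ed import *
import sys
st,im,d,K,W=shot(sys.argv[1]); hsv=cv2.cvtColor(im,cv2.COLOR_BGR2HSV)
wood=(hsv[...,1]>48)&(hsv[...,0]<28)&(hsv[...,0]>5); zt=st['tool_pos'][2]-.0146
y=yaw(st); ax=np.array([np.cos(y),np.sin(y),0]); ay=np.array([-ax[1],ax[0],0])
cv2.imwrite(sys.argv[1].replace('.png','c.png'),cv2.resize(im[:330],None,fx=1.4,fy=1.4,interpolation=cv2.INTER_CUBIC))
np.savez('last.npz',z=zt)
E
python3 m2.py pics/w3.png
```

```text
t 6.3 tcp [0.5551 0.1431 0.1196] yaw 0.1671
```

View pics/w3c.png

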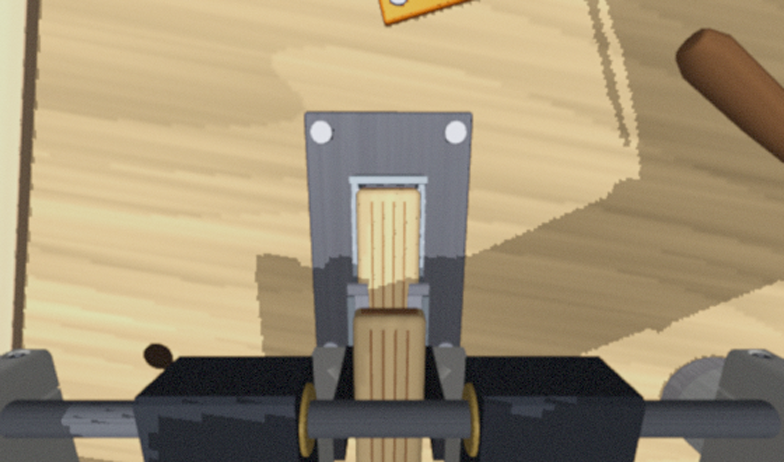

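It now lines up well. The lips are at row 290, the held tenon spans columns 355 to 424, and the case spans 350 to 428.

Run:
```python
from ed import *
st=env.read_state(); K,W=w2c('wrist',st); im=cv2.imread('pics/w3.png'); hsv=cv2.cvtColor(im,cv2.COLOR_BGR2HSV)
wood=(hsv[...,1]>48)&(hsv[...,0]<28)&(hsv[...,0]>5); zt=st['tool_pos'][2]-.0146
line('tin',im,K,W,st,wood,(140,196),245,315,.07)
line('slot',im,K,W,st,wood,(210,219),257,300,.073)
line('held',im,K,W,st,wood,(226,246),240,312,zt)
line('plate',im,K,W,st,~wood,(86,180),205,345,.008)
# front wall + walls: bright grey
g=(hsv[...,1]<45)&(hsv[...,2]>125)
line('lips outer',im,K,W,st,(hsv[...,1]<45)&(hsv[...,2]>90),(205,218),240,315,.073)
line('frontwall',im,K,W,st,g,(128,131),240,315,.050)
line('sidewalls',im,K,W,st,g,(140,180),240,315,.038)
for r in (129,170,206,214): print(r,[int(x) for x in hsv[r,244:312,2]])
# along-position
v=hsv[120:145,278].tolist(); print(v)
```

```text
tin along -67.7..-33.9 edges -12.90 14.36 width 27.26 centre 0.73 at -51.0 yaw rel -0.0243 -0.0057
slot along -24.9..-19.6 edges -7.84 9.36 width 17.19 centre 0.76 at -22.2 yaw rel 0.0872 0.0113
held along -25.9..-15.1 edges -12.20 14.97 width 27.17 centre 1.39 at -20.5 yaw rel -0.0167 0.0242
plate along -103.3..-31.7 edges -44.53 46.10 width 90.63 centre 0.78 at -68.5 yaw rel -0.0026 -0.0043
lips outer along -28.2..-20.3 edges -18.17 19.41 width 37.58 centre 0.62 at -24.2 yaw rel 0.0427 0.0271
frontwall along -73.9..-72.6 edges -23.64 25.43 width 49.08 centre 0.89 at -73.2 yaw rel -0.0392 0.0350
sidewalls along -65.4..-37.7 edges -25.54 27.26 width 52.79 centre 0.86 at -51.7 yaw rel -0.0211 -0.0215
129 [136, 132, 133, 134, 137, 174, 207, 215, 215, 215, 214, 213, 214, 215, 215, 216, 216, 215, 215, 213, 214, 214, 213, 212, 212, 213, 214, 215, 214, 213, 212, 212, 213, 213, 212, 213, 214, 212, 212, 214, 213, 213, 213, 214, 213, 212, 213, 212, 212, 212, 212, 210, 210, 210, 209, 207, 206, 206, 209, 207, 201, 164, 135, 130, 129, 131, 133, 133]
170 [127, 128, 127, 130, 128, 125, 127, 157, 2
[... 660 characters left out ...]
 135, 136, 134, 134, 143, 158, 162, 161, 160, 158, 160, 160, 163, 156, 152, 168, 153, 141, 161, 170, 171, 170, 167, 163, 140, 154, 171, 174, 174, 175, 169, 149, 144, 166, 168, 166, 166, 163, 147, 141, 165, 167, 153, 160, 164, 162, 159, 158, 161, 161, 163, 152, 129, 127, 131, 136, 130, 107, 84, 77, 76, 81, 76]
[[115, 25, 134], [122, 27, 133], [117, 21, 134], [120, 24, 130], [110, 33, 117], [103, 35, 131], [104, 30, 188], [104, 27, 210], [104, 26, 215], [103, 25, 212], [104, 27, 200], [106, 26, 146], [123, 21, 123], [141, 15, 119], [12, 81, 123], [19, 98, 161], [20, 87, 205], [21, 77, 221], [23, 68, 224], [27, 60, 222], [28, 57, 222], [28, 59, 222], [29, 57, 223], [28, 57, 224], [28, 58, 223]]
```

{"method": "send_rows", "body": {
  "steps": [1,-40,-7,0,-0.004,1,-78.8,-13.7,0,-0.004,1,-78.8,-13.7,-10,-0.004,1,-78.8,-13.7,-16,-0.004,1,-78.8,-13.7,-16,-0.004,1,-78.8,-13.7,-16,-0.004]
}}

```text
time: 7.1
tool_pos: [0.4761, 0.1291, 0.102]
eef_rot: [-0.0, -0.081, 0.997, -0.0]
ft_force: [0.5, -1.3, 0.7]
finger_gap: 0.0277
finger_force: 30.0
```

```bash
python3 m2.py pics/w4.png
```

```text
t 7.1 tcp [0.4761 0.1291 0.102 ] yaw 0.1625
```

View pics/w4c.png

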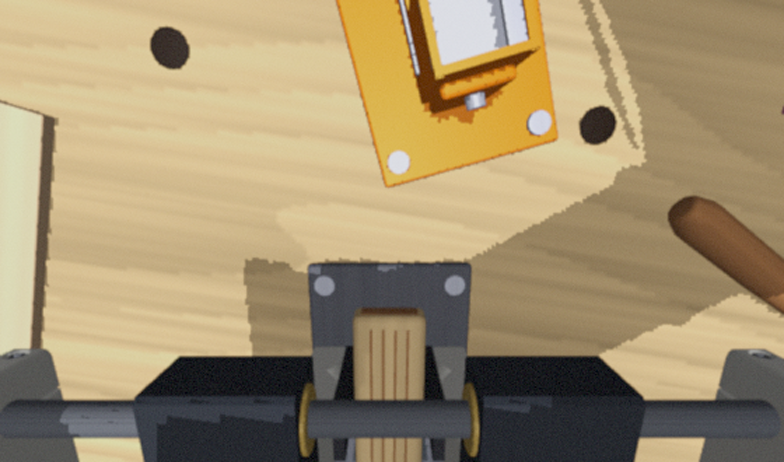

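The held tenon (columns 354 to 425) is centred on the foot plate (309 to 470). Pressing down next.

{"method": "send_rows", "body": {
  "steps": [1,0,0,-4,0,1,0,0,-8,0,1,0,0,-12,0,1,0,0,-15,0,1,0,0,-15,0]
}}

```text
time: 7.78
tool_pos: [0.4759, 0.1291, 0.0871]
eef_rot: [0.0, -0.081, 0.997, 0.0]
ft_force: [1.2, 0.5, 4.4]
finger_gap: 0.0275
finger_force: 30.0
```

{"method": "send_rows", "body": {
  "steps": [1,0,0,-3.8,0,1,0,0,-3.8,0,1,0,0,-3.8,0]
}}

```text
time: 8.15
tool_pos: [0.4758, 0.1291, 0.0836]
eef_rot: [0.0, -0.081, 0.997, 0.0]
ft_force: [1.4, 0.0, 4.6]
finger_gap: 0.0274
finger_force: 30.0
```

Run:
```python
from ed import *
st,im,d,K,W=shot('pics/w5.png'); hsv=cv2.cvtColor(im,cv2.COLOR_BGR2HSV); print(st['ft_force'],st['ft_torque'])
y=yaw(st); ax=np.array([np.cos(y),np.sin(y),0])
for c in (270,278,286):
    for r in range(214,246,4):
        P=back(K,W,[(c,r)],d=d[r,c])[0]; print(c,r,'along %.1f z %.1f'%(1000*(P-st['tool_pos'])@ax,P[2]*1000),end=' | ')
    print()
```

```text
t 8.15 tcp [0.4758 0.1291 0.0836] yaw 0.1629
[1.38710982 0.04690215 4.55457192] [ 0.0267836  -0.73367392 -0.01425736]
270 214 along -13.4 z 9.6 | 270 218 along -10.3 z 9.5 | 270 222 along -26.3 z 63.7 | 270 226 along -25.6 z 68.1 | 270 230 along -23.9 z 69.4 | 270 234 along -21.5 z 69.1 | 270 238 along -19.8 z 70.7 | 270 242 along -17.9 z 71.4 | 
278 214 along -13.2 z 9.1 | 278 218 along -10.3 z 9.6 | 278 222 along -26.3 z 63.7 | 278 226 along -25.6 z 67.9 | 278 230 along -24.0 z 69.7 | 278 234 along -21.5 z 69.1 | 278 238 along -19.5 z 69.8 | 278 242 along -17.1 z 69.7 | 
286 214 along -13.4 z 9.4 | 286 218 along -9.8 z 8.0 | 286 222 along -25.8 z 62.2 | 286 226 along -26.0 z 69.3 | 286 230 along -24.3 z 70.5 | 286 234 along -21.8 z 70.0 | 286 238 along -19.8 z 70.6 | 286 242 along -17.2 z 69.9 |
```

{"method": "send_rows", "body": {
  "steps": [1,0,0,-1,0,1,2,0.3,-1,0,1,4,0.7,-1,0,1,6,1,-1,0,1,8,1.3,-1,0,1,8,1.3,-1,0]
}}

```text
time: 8.95
tool_pos: [0.4816, 0.1291, 0.0816]
eef_rot: [-0.002, -0.081, 0.997, -0.001]
ft_force: [-3.5, -0.3, 6.1]
finger_gap: 0.0273
finger_force: 30.0
```

{"method": "send_rows", "body": {
  "steps": [1,0,0,0,0,1,1.5,0.25,0,0,1,3,0.5,0,0,1,3,0.5,0,0]
}}

```text
time: 9.45
tool_pos: [0.4834, 0.1293, 0.0813]
eef_rot: [-0.003, -0.081, 0.997, -0.001]
ft_force: [-7.8, 0.4, 8.0]
finger_gap: 0.0277
finger_force: 30.0
```

Run:
```python
from ed import *
st,im,d,K,W=shot('pics/w6.png'); hsv=cv2.cvtColor(im,cv2.COLOR_BGR2HSV); print(st['ft_force'].round(2),st['ft_torque'].round(3))
wood=(hsv[...,1]>48)&(hsv[...,0]<28)&(hsv[...,0]>5); zt=st['tool_pos'][2]-.0146
line('held',im,K,W,st,wood,(226,246),240,312,zt)
line('plate',im,K,W,st,~wood,(190,222),205,345,.008)
for r in (215,235): print(r,[int(x) for x in hsv[r,210:340:2,1]])
y=yaw(st); ax=np.array([np.cos(y),np.sin(y),0])
for r in range(222,250,4):
    P=np.array([back(K,W,[(c,r)],d=d[r,c])[0] for c in range(264,294,2)]).mean(0); print(r,'along %.1f z %.1f'%(1000*(P-st['tool_pos'])@ax,P[2]*1000),end=' | ')
cv2.imwrite('pics/w6c.png',cv2.resize(im[150:330,180:380],None,fx=4,fy=3.3,interpolation=cv2.INTER_CUBIC))
```

```text
t 9.45 tcp [0.4834 0.1293 0.0813] yaw 0.1616
[-7.82  0.43  8.02] [ 0.152  2.9   -0.013]
held along -26.0..-15.1 edges -12.75 14.95 width 27.69 centre 1.10 at -20.6 yaw rel -0.0266 0.0235
plate along -32.0..-8.8 edges -43.04 47.72 width 90.76 centre 2.34 at -20.5 yaw rel 0.0106 -0.0113
215 [96, 93, 89, 92, 32, 28, 19, 30, 35, 22, 31, 20, 32, 26, 27, 28, 15, 30, 26, 26, 23, 34, 22, 27, 18, 29, 24, 29, 27, 20, 26, 26, 26, 33, 26, 26, 28, 26, 26, 31, 24, 29, 17, 34, 20, 22, 23, 24, 30, 23, 28, 29, 23, 28, 21, 24, 23, 29, 20, 23, 26, 31, 31, 27, 32]
235 [96, 91, 91, 93, 66, 33, 20, 17, 21, 17, 21, 26, 29, 26, 23, 21, 18, 23, 28, 24, 23, 78, 99, 93, 94, 92, 90, 113, 96, 90, 88, 103, 103, 87, 91, 95, 107, 94, 90, 91, 100, 105, 88, 93, 90, 94, 98, 37, 26, 16, 23, 21, 23, 26, 40, 30, 30, 22, 29, 29, 33, 18, 32, 23, 26]
222 along -26.4 z 61.3 | 226 along -25.7 z 66.0 | 230 along -24.1 z 67.6 | 234 along -21.8 z 67.6 | 238 along -19.6 z 67.8 | 242 along -17.4 z 68.0 | 246 along -15.0 z 67.6 |
```

View pics/w6c.png

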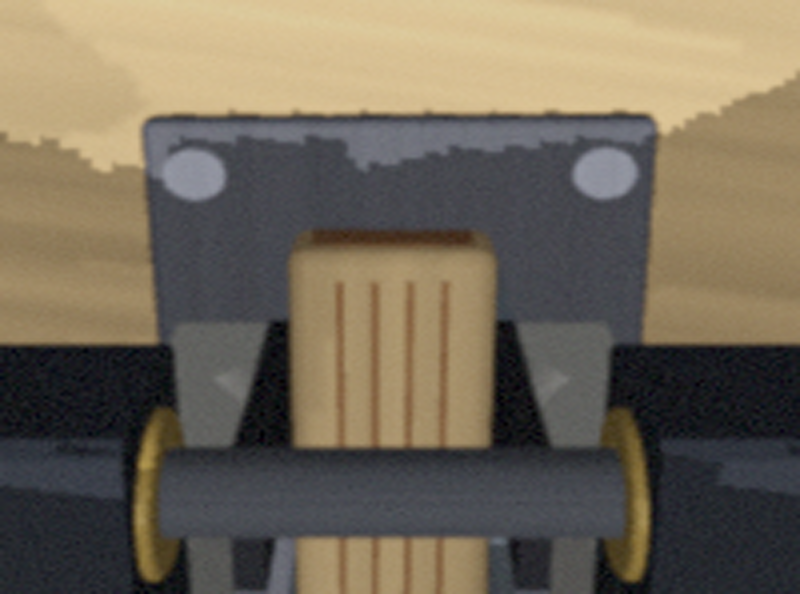

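The tenon sits about 1 mm to the -y side of the magazine's axis: its centre is at crop column 392 and the plate's at 400. It has caught on the square wall start. I'll back off and recentre.

{"method": "send_rows", "body": {
  "steps": [1,-3,0,0,0,1,-6,0,0,0,1,-7,0,0,0,1,-7,0.3,0,0,1,-7,0.3,0,0]
}}

```text
time: 10.12
tool_pos: [0.4797, 0.1312, 0.0824]
eef_rot: [0.0, -0.081, 0.997, 0.0]
ft_force: [3.0, -0.2, 5.4]
finger_gap: 0.0278
finger_force: 30.0
```

{"method": "send_rows", "body": {
  "steps": [1,0,-1.2,0,0,1,0,-1.2,0,0,1,0,-1.2,0,0]
}}

```text
time: 10.5
tool_pos: [0.4795, 0.13, 0.0823]
eef_rot: [0.0, -0.081, 0.997, 0.0]
ft_force: [2.1, 2.6, 3.0]
finger_gap: 0.0274
finger_force: 30.0
```

```bash
cat > lat.py <<'E'
from ed import *
import sys
def half(s,c0,c1,lev,d):
    # first subpixel crossing of lev in s from c0 towards c1
    for c in range(c0,c1,d):
        if (s[c]-lev)*(s[c+d]-lev)<=0 and s[c]!=s[c+d]: return c+d*(s[c]-lev)/(s[c]-s[c+d])
    return np.nan
def run(fn,rows_h=(230,245),rows_p=(195,218)):
    st,im,d,K,W=shot(fn); hsv=cv2.cvtColor(im,cv2.COLOR_BGR2HSV).astype(float); print(np.round(st['ft_force'],1),np.round(st['ft_torque'],2))
    s=cv2.GaussianBlur(hsv[...,1],(1,5),0); y=yaw(st); ax=np.array([np.cos(y),np.sin(y)]); ay=np.array([-ax[1],ax[0]])
    def side(rows,c0,z,out):
        res=[]
        for dd in (-1,1):
            e=[(half(s[r],c0 if not out else (c0+dd*15),c0+dd*95,58,dd),r) for r in range(*rows)]; e=np.array([x for x in e if x[0]==x[0]])
            P=(back(K,W,e,z=z)[:,:2]-st['tool_pos'][:2])*1000; res.append((np.median(P@ay),np.polyfit(P@ax,P@ay,1)[0]))
        return res
    h=side(rows_h,279,st['tool_pos'][2]-.0146,False); p=side(rows_p,279,.008,False)
    for n,q in (('held',h),('plate',p)): print(n,np.round(q,3).tolist(),'centre %.2f width %.2f'%((q[0][0]+q[1][0])/2,q[1][0]-q[0][0]))
if __name__=='__main__': run(sys.argv[1])
E
python3 lat.py pics/w7.png; python3 - <<'E'
E
```

```text
t 10.5 tcp [0.4795 0.13   0.0823] yaw 0.1629
[2.1 2.6 3. ] [ 0.86 -0.74  0.08]
held [[-12.624, -0.011], [15.003, 0.005]] centre 1.19 width 27.63
plate [[-44.61, 0.013], [46.527, 0.004]] centre 0.96 width 91.14
```

{"method": "send_rows", "body": {
  "steps": [1,1,0.2,0,0,1,2,0.4,0,0,1,3,0.6,0,0,1,4,0.8,0,0,1,4,0.8,0,0]
}}

```text
time: 11.18
tool_pos: [0.4831, 0.1301, 0.082]
eef_rot: [-0.001, -0.081, 0.997, -0.0]
ft_force: [-2.7, -1.6, 4.0]
finger_gap: 0.0277
finger_force: 30.0
```

{"method": "send_rows", "body": {
  "steps": [1,0.5,0.4,0,0,1,1.5,0.6,0,0,1,3,0.9,0,0,1,4,1.1,0,0,1,4,1.1,0,0]
}}

```text
time: 11.8
tool_pos: [0.4877, 0.1319, 0.0823]
eef_rot: [0.0, -0.081, 0.997, 0.0]
ft_force: [-2.3, -0.4, 5.0]
finger_gap: 0.0272
finger_force: 30.0
```

{"method": "send_rows", "body": {
  "steps": [1,2.5,0,0,0,1,5,0.4,0,0,1,7.5,0.8,0,0,1,10,1.2,0,0,1,12.5,1.6,0,0,1,15,2,0,0,1,17,2.3,0,0,1,17,2.3,0,0]
}}

```text
time: 12.8
tool_pos: [0.5048, 0.1341, 0.0823]
eef_rot: [0.0, -0.081, 0.997, 0.0]
ft_force: [-1.7, -0.9, 4.1]
finger_gap: 0.0279
finger_force: 30.0
```

Sliding freely. Next is the approach to the stop in small steps.

{"method": "send_rows", "body": {
  "steps": [1,1.5,0.2,0,0,1,3,0.5,0,0,1,4.5,0.7,0,0,1,6,1,0,0,1,6,1,0,0]
}}

```text
time: 13.42
tool_pos: [0.5107, 0.1351, 0.0823]
eef_rot: [0.0, -0.081, 0.997, 0.0]
ft_force: [-2.4, -0.6, 4.5]
finger_gap: 0.0274
finger_force: 30.0
```

{"method": "send_rows", "body": {
  "steps": [1,0.7,0.1,0,0,1,1.4,0.2,0,0,1,2,0.3,0,0,1,2.5,0.4,0,0,1,2.5,0.4,0,0]
}}

```text
time: 14.05
tool_pos: [0.5113, 0.135, 0.0819]
eef_rot: [-0.001, -0.081, 0.997, -0.0]
ft_force: [-10.1, 1.9, 7.9]
finger_gap: 0.0275
finger_force: 30.0
```

{"method": "send_rows", "body": {
  "steps": [0.1,0,0,0,0,0.1,-1,0,0,0,0.1,-1,0,0,0,0.1,-1,0,40,0,0.1,45,8,60,0,0.1,45,8,40,0,0.1,45,8,40,0,0.1,45,8,40,0]
}}

```text
time: 15.05
tool_pos: [0.5577, 0.1432, 0.1223]
eef_rot: [-0.0, -0.081, 0.997, -0.0]
ft_force: [0.5, -0.3, 0.1]
finger_gap: 0.0392
finger_force: 0.0
```

```bash
python3 m2.py pics/w8.png
python3 - <<'E'
import cv2
im=cv2.imread('pics/w8.png'); cv2.imwrite('pics/w8d.png',cv2.resize(im[100:250,200:360],None,fx=5,fy=4,interpolation=cv2.INTER_CUBIC))
hsv=cv2.cvtColor(im,cv2.COLOR_BGR2HSV); print([(r,int(hsv[r,277,1]),int(hsv[r,277,2])) for r in range(118,146)])
E
```

```text
t 15.05 tcp [0.5577 0.1432 0.1223] yaw 0.163
[(118, 23, 131), (119, 22, 126), (120, 23, 124), (121, 28, 139), (122, 28, 190), (123, 24, 210), (124, 26, 213), (125, 24, 213), (126, 29, 200), (127, 11, 136), (128, 114, 139), (129, 107, 148), (130, 106, 152), (131, 88, 188), (132, 80, 214), (133, 72, 224), (134, 63, 221), (135, 59, 223), (136, 57, 222), (137, 57, 223), (138, 57, 220), (139, 60, 221), (140, 57, 221), (141, 56, 222), (142, 59, 221), (143, 57, 221), (144, 62, 222), (145, 59, 223)]
```

View pics/w8d.png

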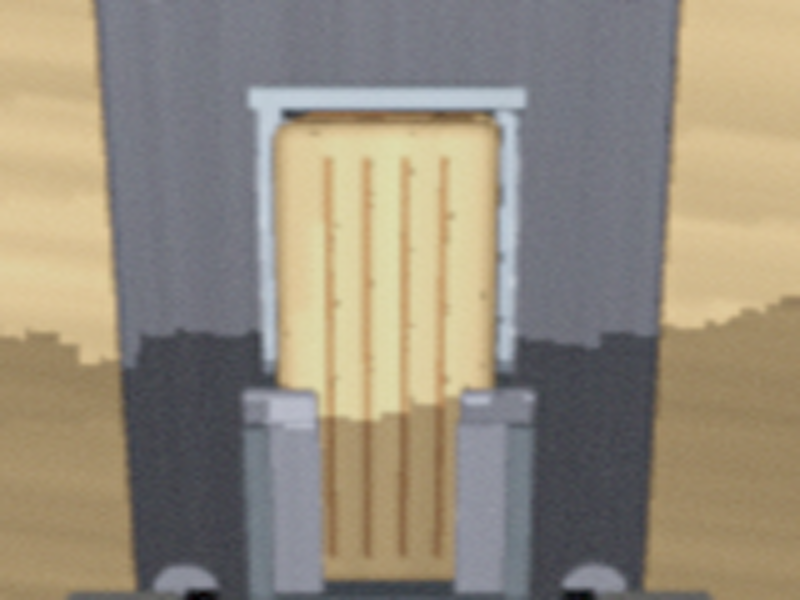

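The crop shows the new tenon lying flat under the lips. Its rear end sits close behind the front wall, at crop row 122. I'll check how far home it is.

Run:
```python
from ed import *
st=env.read_state(); K,W=w2c('wrist',st)
y=.163; ax=np.array([np.cos(y),np.sin(y),0])
f=lambda r,z,K,W,p:1000*(back(K,W,[(277,r)],z=z)[0]-p)@ax
p=st['tool_pos']
print('now wall out/in',f(121.7,.05,K,W,p),f(126.9,.05,K,W,p),'end',f(131,.07,K,W,p),f(127.7,.07,K,W,p),'front',f(244.5,.07,K,W,p))
im=cv2.imread('pics/w8.png'); print([(r,int(im[r,277].mean()),int(im[r,285].mean())) for r in range(236,252)])
# old pose
s3=dict(st); s3['tool_pos']=np.array([.5551,.1431,.1196]); s3['eef_rot']=np.array([.0005,-.083,.9965,0])
K,W=w2c('wrist',s3); p=s3['tool_pos']
print('w3 wall out/in',f(125.7,.05,K,W,p),f(130.9,.05,K,W,p),'end',f(135.2,.07,K,W,p),f(133.6,.07,K,W,p))
i3=cv2.imread('pics/w3.png')
for c in (265,270,277,284,290): print(c,[int(x) for x in i3[124:140,c].mean(1)],[int(x) for x in im[120:136,c].mean(1)])
```

```text
now wall out/in -77.92896112150612 -74.61952276777322 end -72.80913187445577 -74.72439708841304 front 1.2687260976980905
[(236, 144, 134), (237, 143, 134), (238, 146, 134), (239, 143, 137), (240, 144, 137), (241, 144, 135), (242, 141, 130), (243, 136, 129), (244, 119, 111), (245, 82, 83), (246, 70, 66), (247, 66, 70), (248, 70, 68), (249, 85, 83), (250, 109, 112), (251, 121, 120)]
w3 wall out/in -75.40081796474271 -72.11575693173734 end -70.47802784268445 -71.40021488880694
265 [108, 125, 178, 201, 205, 203, 193, 130, 117, 112, 96, 121, 165, 181, 192, 199] [122, 134, 180, 200, 203, 203, 190, 132, 108, 110, 114, 153, 176, 190, 194, 198]
270 [108, 127, 179, 202, 202, 203, 190, 125, 93, 107, 101, 131, 169, 185, 194, 198] [118, 135, 180, 198, 204, 203, 189, 131, 105, 116, 124, 156, 180, 191, 196, 198]
277 [104, 128, 178, 199, 203, 203, 190, 142, 117, 115, 103, 134, 175, 189, 198, 203] [117, 131, 179, 200, 202, 203, 188, 132, 107, 118, 122, 158, 184, 196, 200, 204]
284 [106, 124, 177, 200, 203, 202, 189, 125, 87, 110, 105, 136, 171, 184, 188, 198] [121, 132, 179, 199, 202, 202, 188, 130, 105, 120, 121, 153, 178, 191, 195, 200]
290 [109, 124, 177, 199, 202, 202, 191, 146, 121, 113, 104, 139, 171, 187, 197, 199] [121, 134, 177, 200, 201, 201, 189, 128, 94, 98, 118, 155, 181, 191, 198, 201]
```

The tenon's rear end stands where tenon_in's stood, to within about 0.4 mm, and its front end meets the stop face, so it is home. On to tenon_b.

{"method": "send_rows", "body": {
  "steps": [0.1,-2,-40,30,-0.07,0,-4,-95,30,-0.14,0,-6,-150,30,-0.21,0,-8,-205,30,-0.28,0,-10,-260,20,-0.35,0,-12,-315,10,-0.42,0,-12.7,-360,0,-0.486,0,-12.7,-374.5,-20,-0.486,0,-12.7,-374.5,-20,-0.486,0,-12.7,-374.5,-20,-0.486]
}}

```text
time: 16.35
tool_pos: [0.5456, -0.2307, 0.1031]
eef_rot: [0.0, 0.161, 0.987, -0.0]
ft_force: [0.1, -0.1, 0.0]
finger_gap: 0.044
finger_force: 0.0
```

Run:
```python
from h import *
st,im,d,K,W=shot('pics/w9.png')
for r in spotter.regions_of('wrist','tenon_b')[:2]:
    v,u=np.nonzero(r['mask']); P=back(K,W,np.c_[u,v],d=d[v,u]); P=P[d[v,u]>0]; z=np.median(P[:,2])
    print(round(r['score'],2),'px',u.mean().round(),v.mean().round(),'z',z.round(4),cv2.minAreaRect((back(K,W,np.c_[u,v],z=.023)[:,:2]*1000).astype(np.float32)))
```

```text
t 16.35 tcp [ 0.5456 -0.2307  0.1031] yaw -0.3226
0.96 px 275.0 238.0 z 0.024 ((554.4069213867188, -235.1055908203125), (27.8487491607666, 75.7107162475586), 71.60932922363281)
0.2 px 322.0 125.0 z 0.01 ((501.2706298828125, -179.82553100585938), (207.12588500976562, 217.1536102294922), 81.23846435546875)
```

{"method": "send_rows", "body": {
  "steps": [0,0,0,-30,0,0,0,0,-55,0,0,0,0,-65,0,0,0,0,-65,0,1,0,0,-65,0,1,0,0,-65,0,1,0,0,-65,0,1,0,0,-65,0]
}}

```text
time: 17.45
tool_pos: [0.5459, -0.2311, 0.0383]
eef_rot: [0.001, 0.161, 0.987, -0.0]
ft_force: [-0.4, 1.4, 6.5]
finger_gap: 0.0275
finger_force: 30.0
```

{"method": "send_rows", "body": {
  "steps": [1,0,0,50,0,1,-10,40,95,0.07,1,-22,95,95,0.14,1,-34,150,95,0.21,1,-46,205,95,0.28,1,-58,260,95,0.35,1,-66,315,85,0.42,1,-69.8,350,75,0.486,1,-69.8,360.5,66,0.486,1,-69.8,360.5,66,0.486]
}}

```text
time: 18.7
tool_pos: [0.4751, 0.1293, 0.1026]
eef_rot: [-0.001, -0.081, 0.997, -0.0]
ft_force: [-0.3, -0.5, 0.0]
finger_gap: 0.0275
finger_force: 30.0
```

{"method": "send_rows", "body": {
  "steps": [1,0,0,0,0,1,0,0,0,0]
}}

```text
time: 18.95
tool_pos: [0.4757, 0.1285, 0.1036]
eef_rot: [0.0, -0.08, 0.997, 0.0]
ft_force: [0.5, -0.4, -0.5]
finger_gap: 0.0274
finger_force: 30.0
```

```bash
python3 lat.py pics/w10.png
```

```text
t 18.95 tcp [0.4757 0.1285 0.1036] yaw 0.1611
[ 0.5 -0.4 -0.5] [ 0.02 -0.   -0.04]
held [[-12.549, -0.005], [14.985, 0.002]] centre 1.22 width 27.53
plate [[-43.756, 0.003], [47.314, 0.004]] centre 1.78 width 91.07
```

{"method": "send_rows", "body": {
  "steps": [1,0,0.7,-4,0.002,1,0,0.7,-8,0.002,1,0,0.7,-12,0.002,1,0,0.7,-16,0.002,1,0,0.7,-19,0.002,1,0,0.7,-20.5,0.002,1,0,0.7,-20.5,0.002]
}}

```text
time: 19.88
tool_pos: [0.4757, 0.1299, 0.0829]
eef_rot: [0.0, -0.082, 0.997, -0.0]
ft_force: [-0.3, -1.7, 5.5]
finger_gap: 0.0275
finger_force: 30.0
```

```bash
python3 lat.py pics/w11.png
```

```text
t 19.875 tcp [0.4757 0.1299 0.0829] yaw 0.165
[-0.3 -1.7  5.5] [-0.72  0.13 -0.05]
held [[-12.544, -0.002], [14.98, 0.001]] centre 1.22 width 27.52
plate [[-45.084, -0.021], [46.012, 0.022]] centre 0.46 width 91.10
```

{"method": "send_rows", "body": {
  "steps": [1,0,-0.5,0,-0.002,1,1.5,-0.3,0,-0.002,1,3,0,0,-0.002,1,4.5,0.2,0,-0.002,1,4.5,0.2,0,-0.002]
}}

```text
time: 20.55
tool_pos: [0.4794, 0.1299, 0.0826]
eef_rot: [-0.001, -0.081, 0.997, -0.0]
ft_force: [-2.9, -0.2, 4.7]
finger_gap: 0.0276
finger_force: 30.0
```

```bash
python3 lat.py pics/w12.png
```

```text
t 20.55 tcp [0.4794 0.1299 0.0826] yaw 0.1626
[-2.9 -0.2  4.7] [-0.23  1.14  0.02]
held [[-12.557, -0.005], [14.982, 0.005]] centre 1.21 width 27.54
plate [[-44.487, 0.0], [46.584, 0.003]] centre 1.05 width 91.07
```

Same alignment as the earlier success, so I'll continue in.

{"method": "send_rows", "body": {
  "steps": [1,1.5,0.3,0,0,1,3,0.6,0,0,1,4.5,0.9,0,0,1,6,1.2,0,0,1,6,1.2,0,0]
}}

```text
time: 21.22
tool_pos: [0.4853, 0.1311, 0.0826]
eef_rot: [-0.001, -0.081, 0.997, -0.0]
ft_force: [-3.6, -0.4, 4.2]
finger_gap: 0.0275
finger_force: 30.0
```

{"method": "send_rows", "body": {
  "steps": [1,2.5,0.3,0,0,1,5,0.7,0,0,1,7.5,1.1,0,0,1,10,1.5,0,0,1,12.5,1.9,0,0,1,15,2.3,0,0,1,17.5,2.7,0,0,1,20,3.1,0,0,1,20,3.1,0,0]
}}

```text
time: 22.35
tool_pos: [0.5053, 0.1342, 0.0826]
eef_rot: [-0.001, -0.081, 0.997, -0.0]
ft_force: [-3.4, -1.2, 5.8]
finger_gap: 0.0278
finger_force: 30.0
```

{"method": "send_rows", "body": {
  "steps": [1,1.5,0.2,0,0,1,3,0.5,0,0,1,4.5,0.7,0,0,1,5.5,0.9,0,0,1,6.5,1,0,0,1,6.5,1,0,0]
}}

```text
time: 23.1
tool_pos: [0.5112, 0.135, 0.0825]
eef_rot: [-0.001, -0.081, 0.997, -0.0]
ft_force: [-5.1, 0.2, 5.1]
finger_gap: 0.0275
finger_force: 30.0
```

{"method": "send_rows", "body": {
  "steps": [1,0.6,0.1,0,0,1,1.2,0.2,0,0,1,1.8,0.3,0,0,1,1.8,0.3,0,0]
}}

```text
time: 23.6
tool_pos: [0.5114, 0.1349, 0.082]
eef_rot: [-0.003, -0.081, 0.997, -0.001]
ft_force: [-11.3, 0.6, 9.0]
finger_gap: 0.0281
finger_force: 30.0
```

Contact with the stop at the same place (11 N). I'll release, rise and look.

{"method": "send_rows", "body": {
  "steps": [0.1,-0.5,0,0,0,0.1,-1.5,0,0,0,0.1,-1.5,0,0,0,0.1,-1.5,0,40,0,0.1,44,8,60,0,0.1,44,8,40,0,0.1,44,8,40,0,0.1,44,8,40,0]
}}

```text
time: 24.6
tool_pos: [0.558, 0.1437, 0.1228]
eef_rot: [-0.0, -0.081, 0.997, -0.0]
ft_force: [0.6, 0.1, 0.0]
finger_gap: 0.0392
finger_force: 0.0
```

Run:
```python
from h import *
st,im,d,K,W=shot('pics/w13.png'); im8=cv2.imread('pics/w8.png')
cv2.imwrite('pics/w13d.png',cv2.resize(im[100:255,200:360],None,fx=5,fy=3.8,interpolation=cv2.INTER_CUBIC))
for c in (265,270,277,284,290): print(c,[int(x) for x in im[118:138,c].mean(1)],[int(x) for x in im8[118:138,c].mean(1)])
print([int(x) for x in im[236:254,277].mean(1)])
m=(d>0); 
for r in (140,170,200,225): print(r,np.round(np.mean([back(K,W,[(c,r)],d=d[r,c])[0][2] for c in range(270,286,2)]),4))
```

```text
t 24.6 tcp [0.558  0.1437 0.1228] yaw 0.1629
265 [122, 120, 127, 156, 198, 204, 204, 193, 155, 99, 99, 100, 141, 176, 188, 194, 201, 200, 200, 197] [123, 123, 122, 134, 180, 200, 203, 203, 190, 132, 108, 110, 114, 153, 176, 190, 194, 198, 198, 198]
270 [126, 124, 127, 156, 194, 202, 201, 193, 154, 111, 100, 106, 143, 180, 187, 194, 200, 199, 200, 198] [127, 127, 118, 135, 180, 198, 204, 203, 189, 131, 105, 116, 124, 156, 180, 191, 196, 198, 199, 200]
277 [118, 123, 124, 154, 194, 201, 200, 192, 156, 129, 126, 112, 149, 183, 194, 200, 203, 204, 205, 204] [123, 119, 117, 131, 179, 200, 202, 203, 188, 132, 107, 118, 122, 158, 184, 196, 200, 204, 203, 204]
284 [124, 122, 131, 161, 198, 202, 202, 189, 136, 100, 108, 110, 131, 170, 188, 194, 198, 201, 198, 199] [127, 125, 121, 132, 179, 199, 202, 202, 188, 130, 105, 120, 121, 153, 178, 191, 195, 200, 199, 197]
290 [125, 123, 130, 164, 196, 201, 200, 189, 145, 125, 123, 122, 150, 176, 189, 196, 202, 202, 201, 200] [125, 121, 121, 134, 177, 200, 201, 201, 189, 128, 94, 98, 118, 155, 181, 191, 198, 201, 202, 200]
[142, 143, 142, 144, 144, 142, 137, 123, 91, 72, 67, 68, 83, 102, 121, 124, 118, 101]
140 0.0708
170 0.071
200 0.0709
225 0.0711
```

View pics/w13d.png

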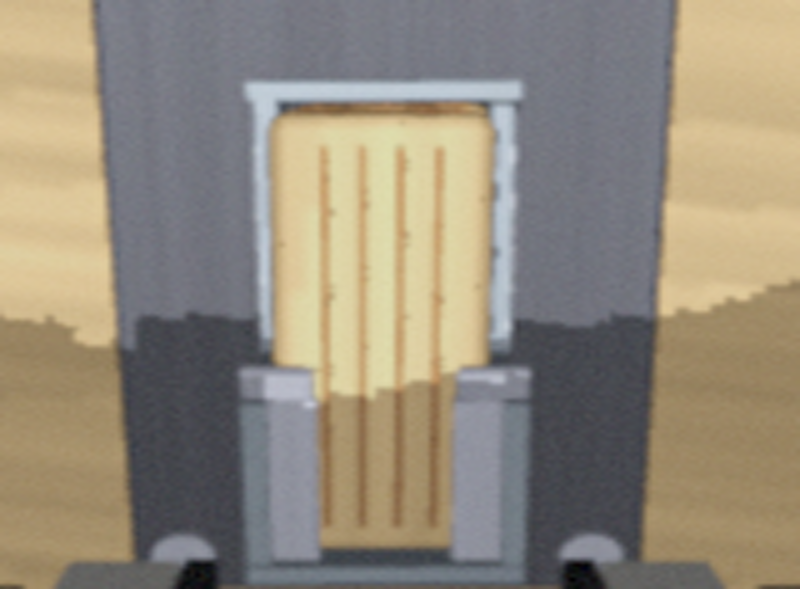

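Run:
```python
from h import *
st=env.read_state(); K,W=w2c('wrist',st); y=.163; ax=np.array([np.cos(y),np.sin(y),0])
p=st['tool_pos']*[1,1,0]
wall=back(K,W,[(277,125.9)],z=.05)[0]; o=(wall-p)@ax+.039
print('origin along',o)
for x,z,n in [(-.042,.05,'wall out'),(-.0375,.07,'rear'),(.0025,.0722,'tongue'),(.0375,.07,'front top'),(.0375,.073,'lip end'),(.0375,.076,'stop edge')]:
    print(n,proj(K,W,p+ax*(o+x)+[0,0,z]).round(1)[0])
```

```text
origin along -0.036251509988482776
wall out [275.8 121.2]
rear [275.6 129.4]
tongue [275.8 194.7]
front top [275.9 244.2]
lip end [275.9 246. ]
stop edge [275.9 247.9]
```

The tenon is flat (0.071 m along its whole length) and within about 0.3 mm of the stop. To be sure, I'll give it a gentle closed-finger nudge on the rear end, above the front wall.

{"method": "send_rows", "body": {
  "steps": [1,-45,-7.4,0,0,1,-90,-14.8,0,0,1,-90,-14.8,0,0,1,-90,-14.8,-30,0,1,-90,-14.8,-44.5,0,1,-90,-14.8,-44.5,0,1,-90,-14.8,-44.5,0]
}}

```text
time: 25.52
tool_pos: [0.4689, 0.1294, 0.0788]
eef_rot: [0.0, -0.081, 0.997, 0.0]
ft_force: [-0.1, -0.9, 0.1]
finger_gap: 0.0003
finger_force: 0.0
```

{"method": "send_rows", "body": {
  "steps": [1,2,0.3,0,0,1,4,0.6,0,0,1,5.5,0.9,0,0,1,6.5,1.1,0,0,1,6.5,1.1,0,0]
}}

```text
time: 26.15
tool_pos: [0.4747, 0.1301, 0.0782]
eef_rot: [-0.0, -0.081, 0.997, -0.0]
ft_force: [-1.1, 1.1, 0.8]
finger_gap: 0.0005
finger_force: 0.4
```

{"method": "send_rows", "body": {
  "steps": [1,1,0.2,0,0,1,2,0.3,0,0,1,2,0.3,0,0]
}}

```text
time: 26.52
tool_pos: [0.4749, 0.1297, 0.0778]
eef_rot: [-0.002, -0.081, 0.997, -0.001]
ft_force: [-9.0, 1.3, 4.7]
finger_gap: 0.0003
finger_force: 4.2
```

{"method": "send_rows", "body": {
  "steps": [1,-5,-0.8,0,0,1,-10,-1.6,0,0,1,-10,-1.6,40,0,1,-10,-1.6,90,0,0,35,8,120,0,0,80,14,120,0,0,80,14,120,0,0,80,14,120,0]
}}

```text
time: 27.52
tool_pos: [0.5563, 0.1442, 0.1976]
eef_rot: [-0.001, -0.081, 0.997, -0.0]
ft_force: [-1.2, -0.4, 0.6]
finger_gap: 0.0351
finger_force: 0.0
```

Run:
```python
from h import *
st,im,d,K,W=shot('pics/w14.png'); print(np.round(st['ft_force'],1))
for r in spotter.spot_point('wrist','tenon_a')[:3]: print(round(r['score'],2),np.round(r['centre'],3))
for r in range(120,240,10): print(r,[round(float(back(K,W,[(c,r)],d=d[r,c])[0][2]),3) for c in (266,278,290)],end=' ')
env.sign_off()
```

```text
t 27.525 tcp [0.5563 0.1442 0.1976] yaw 0.1623
[-1.2 -0.4  0.6]
0.79 [0.521 0.137 0.054]
0.46 [0.556 0.138 0.08 ]
120 [0.009, 0.009, 0.007] 130 [0.07, 0.069, 0.07] 140 [0.071, 0.071, 0.071] 150 [0.072, 0.07, 0.071] 160 [0.07, 0.071, 0.071] 170 [0.072, 0.072, 0.07] 180 [0.071, 0.07, 0.074] 190 [0.072, 0.072, 0.074] 200 [0.074, 0.071, 0.075] 210 [0.074, 0.071, 0.074] 220 [0.009, 0.049, 0.01] 230 [0.002, 0.002, 0.001] the job is handed in; nothing more can be done
```

Both long tenons are loaded flat under the lips and home against the stop wall, with readings between moves never above about 14 N (11 N sideways, 9 N down). I let go and handed the job in after about 28 s; I don't have the verdict.

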